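# Reverse the double-ended spatula in its holder

## Task

Two double-ended sampling spatulas lie in grey bench holders, each with one end sticking out of the holder's open front and the other towards its back wall. One still has its used round spoon sticking out at the front: take it out, turn it end for end and lay it back in both forks of the same holder, centred as before and the same way up, so that its clean flat blade sticks out at the front. The other spatula already has its blade out; leave it alone.

Things in the scene. Friction and masses are not known exactly. Their poses are not given: they have to be found in the camera images.
- spatula: The spatula to reverse; its spoon is out at the front now. Aluminium shank 16 x 16 mm, 100 mm long; a round steel spoon 32 mm across at one end, a flat steel blade 11 mm wide at the other; 180 mm over all, about 120 g. Origin: centre of the shank, about the centre of mass; grip here across x (16 mm). y runs along it to the blade tip, z up out of the spoon's hollow.
- holder: Its holder, fixed, grey: base plate 70 x 172 x 8 mm, two forks 12 mm thick at y = +35 and -35 mm (58 mm free between them for fingers), back wall 60 mm high, inner face at y = -106 mm. Origin: underside, midway between the forks; z up, y from back wall to open front, which faces roughly to the robot's left. It may be the left or the right one of two.
- holder_seat (a point): Where the origin of a seated spatula lies: 44 mm above the holder's origin, axes as the holder's, the spatula along y. Each fork's notch is 20 mm wide, its floor 36 mm above the holder's underside; from 48 mm up it flares to about 40 mm wide at the fork's top, 68 mm up.
- other_spatula: The spatula to leave alone in the other, equal holder: same shape, size and axes; its blade already sticks out at the front.
- spatula_blade_tip (a point): Tip of the blade of the spatula to reverse, 90 mm from that spatula's origin along its y.

How it is judged:
By the outcome, as a careful person would: the job done as asked, in the order asked, and still so for the second after the job is handed in, with the robot touching nothing.
It also fails if it takes over 42 s, if anything falls off the work surface, if the arm or the gripper's body presses on something with over 40 N, if the wrist force passes 120 N, or if a joint passes its speed limit or range.

## Robot

A 7-joint arm with a two-finger parallel gripper is mounted at the origin on a cart in front of the work surface, level with it; the furniture and walls round the work are solid. World frame = base frame: x ahead of the robot, y to its left, z up, the work surface at z = 0. Lengths are in m, angles in degrees, forces in N, time in s.
With the tool pointing down it reaches from about 0.35 to 0.9 m from the base axis. Payload 7.2 kg.
Tool frame: the origin (TCP) lies midway between the tips of the shut fingers; the grasp point (between the pads) lies hold_point_z behind it (hold_point_z is the distance from the TCP to the grasp point, in m); z points along the fingers, y is the line along which they close (so a half turn about z gives the same grasp; the last joint's range is limited). The gripper opens to 85 mm and grips with 20 to 120 N. Pads are 22 mm wide; open, the fingers measure 114 mm over their backs; the gripper's body (76 mm by 85 mm) begins 54 mm behind the grasp point. The pads swing forward as they close: fully open they stand 13 mm farther back than shut.
Start: joints at [-72.433, 23.554, -0.728, 91.456, 0.321, 64.991, -4.71], TCP at [0.229, 0.582, 0.231] pointing down, gripper open.
Joint ranges: [-169.25, 169.25], [-16.82, 113.86], [-84.01, 82.57], [7.8, 145.47], [-59.2, 239.2], [7.22, 106.19], [-163.78, 163.78]. Speed limits (degrees/s): [136.94, 136.94, 172.46, 172.46, 180, 180, 180].

## Interface

Orientations are given as [roll, pitch, yaw] about the fixed x, y, z axes, in that order (R = Rz(yaw) Ry(pitch) Rx(roll)).
In Python, from station import * gives the robot as it stands. The module is installed in compiled form; this text tells all that it offers.
- The arm moves only by the tool send_rows, never from a script. Its arguments are lists of equal length, an entry for each row: "slide": the shift along the tool's x, y, z in m, a list of three; "yaw": the turn about the tool's z in units of 10 degrees (1.0 is 10 degrees); "claw": the finger opening in m, from 0 to 0.0854. A call has 1 to 20 rows; each row shifts and turns the commanded pose from where the row before left it, along the tool's axes as they then stand; what a row does not reach is not made up. A row lasts 1/8 s, in which the tool goes at most 62.5 mm and 10.7 degrees, less where a joint would pass 70% of its speed; a pose out of reach is approached as far as the arm can. A call with a gripper value outside its range is refused whole. The fingers move at their own pace and stop on an object; "squeeze" is the grip in N (left out, the last holds). Time passes only in rows, so rows that do not move let the fingers close. It gives the time, the measured TCP pose, the force, the opening and the grip force at its end, in the units of the state.
- sense(): the state, without advancing time (a new reading comes with each control period).
- grab_frame(name): name is "scene" or "top" or "wrist"; returns (picture, depth): 420x560x3 uint8, red, green, blue; 420x560 float32, m along the optical axis (not along the pixel's ray), 0 where there is no reading.
- camera_info(name): a dict with "camera_matrix" (3x3 intrinsics, pixels), "xyz" and "attitude" of the camera in the world. Camera axes: x right, y up, looking along -z (the intrinsics and any distortion apply to the point x, -y, -z); pixel columns grow to the right and rows downward; lengths in m; the calibration is good to about 2 mm. A picture is of the moment at which its call begins: read the wrist's pose just before it. camera_info takes no time and is no camera call; for the wrist camera it gives the pose at the moment of the call.
- job_done(): hands the job in; it is judged then, once.
The state is a dict: "clock": time; "qpos": joint angles; "joint_vel": joint speeds; "tau": joint torques, N m; "ee_pos": TCP position; "tool_rot": TCP orientation; "contact_force": force on the tool from outside, world axes, zero at the start; "wrist_torque": the same for the moment, N m; "grip_width": finger opening in m; "grasp_force": force on a finger pad.
Only numpy, scipy, OpenCV 4.12 (cv2) and the standard library are available. Lean on these libraries where they do the work, as an engineer would, in place of code of your own. Each camera call takes 0.05 s, during which the arm holds its last target. There are 200 camera calls.

## Working session

There is one attempt and no reset: what is moved stays moved. The work goes in short steps, Python scripts to look and compute and a tool call to move; the robot and the scene stay as the last step left them, time stands still between calls to the robot, and variables do not carry over. Pictures are saved under pics/ and viewed, at most 10 in all, crops included, and the job is handed in when it is done.

Besides the shell and the picture viewer there is one more tool, called after "Call:" as a command line: name --pt "numbers of a row" for each row, then --argument value for the rest. send_rows: Moves the arm, as the interface text tells. Its arguments: {"type":"object","properties":{"slide":{"type":"array"},"yaw":{"type":"array"},"claw":{"type":"array"},"squeeze":{"type":"number"}},"required":["slide","yaw","claw"]}

```bash
mkdir -p pics
cat > h.py <<'E'
from station import *
import numpy as np, cv2
from scipy.spatial.transform import Rotation as R
def save(n,fn,box=None,s=1):
    im,d=grab_frame(n); np.savez('pics/'+fn+'.npz',im=im,d=d,K=camera_info(n)['camera_matrix'],xyz=camera_info(n)['xyz'],att=camera_info(n)['attitude'])
    cv2.imwrite('pics/'+fn+'.png',im[...,::-1])
def cloud(fn):
    f=np.load('pics/'+fn+'.npz');K=f['K'];d=f['d']
    v,u=np.mgrid[:420,:560]
    P=np.stack([(u-K[0,2])/K[0,0]*d,-(v-K[1,2])/K[1,1]*d,-d],-1)
    a=f['att']; M=R.from_euler('xyz',a,degrees=True).as_matrix() if a.size==3 else a.reshape(3,3)
    W=P@M.T+f['xyz']; W[d==0]=np.nan
    return f['im'],W
E
python3 - <<'E'
from h import *
s=sense(); print(s)
for n in ['scene','top','wrist']: print(n,camera_info(n))
save('top','top1'); save('scene','sc1')
a,b=cv2.imread('pics/top1.png'),cv2.imread('pics/sc1.png')
E
```

```text
{'clock': 0.0, 'qpos': array([-72.43369955,  23.59948748,  -0.72804827,  91.50499151,
         0.32065706,  64.99200745,  -4.71173487]), 'joint_vel': array([ 0.03823765, -0.04938447,  0.04566654,  0.04210403, -0.07491163,
       -0.02606267,  0.02300929]), 'tau': array([-6.33157902e-05, -6.00607967e+01,  6.81819767e-01, -2.99421984e+01,
        1.37376363e-02,  1.04637662e-02,  8.06098654e-08]), 'ee_pos': array([0.22865177, 0.58112015, 0.23045214]), 'tool_rot': array([-1.79905787e+02,  6.67151996e-03,  1.58525172e+02]), 'contact_force': array([-0.0540519 ,  0.33437023, -0.16125072]), 'wrist_torque': array([ 0.01651979,  0.02212481, -0.05128718]), 'grasp_force': 0.0, 'grip_width': 0.08531552319951734}
scene {'camera_matrix': array([[418.84518436,   0.        , 272.37683627],
       [  0.        , 418.84518436, 208.38896261],
       [  0.        ,   0.        ,   1.        ]]), 'xyz': array([ 0.1025001 , -0.66072257,  0.66252545]), 'attitude': array([ 50.1516159 ,   1.08632214, -32.40692507])}
top {'camera_matrix': array([[397.04816489,   0.        , 270.6038758 ],
       [  0.        , 397.04816489, 207.58432963],
       [  0.        ,   0.        ,   1.        ]]), 'xyz': array([ 0.39727306, -0.0555591 ,  1.00080977]), 'attitude': array([  5.26140128,   0.32589324, -91.10997999])}
wrist {'camera_matrix': array([[333.76467747,   0.        , 274.7364396 ],
       [  0.        , 333.76467747, 210.5633597 ],
       [  0.        ,   0.        ,   1.        ]]), 'xyz': array([0.15104268, 0.61089446, 0.37204649]), 'attitude': array([-18.84606873,   0.12681042,  68.49199826])}
```

View pics/top1.png

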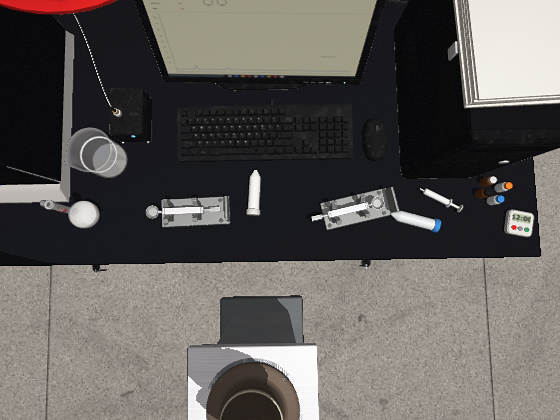

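View pics/sc1.png

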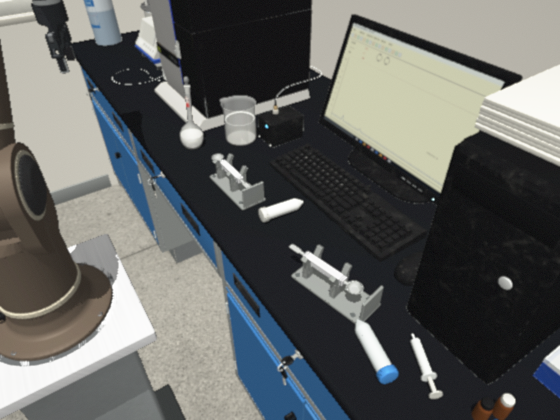

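The left holder (pixels 160–230, 195–227) has its spoon out at the front (152,211). The right one has its blade out (315,217). I'll measure the left one.

Run:
```python
from h import *
im,W=cloud('top1')
for n,u,v in [('spoon',152,211),('shank',185,210),('shank',195,210),('blade',215,209),('plate',200,222),('wall',229,210),('table',250,240),('s2',350,210)]: print(n,W[v,u].round(4))
sub=W[190:232,140:240]
z=sub[...,2]
P=sub[z>0.04]
print(len(P),P.min(0),P.max(0))
print((z[::2,::3]*1000).round().astype(int))
```

```text
spoon [0.4832 0.2366 0.0406]
shank [0.4833 0.1545 0.0488]
shank [0.4827 0.1302 0.0499]
blade [0.4845 0.0824 0.0467]
plate [0.4561 0.126  0.0071]
wall [0.4847 0.0528 0.0089]
table [0.4087 0.0016 0.0024]
s2 [ 0.4752 -0.242   0.0514]
727 [0.45439905 0.05182516 0.04006412] [0.51439878 0.25003499 0.06861708]
[[                  -4                   -1                    2
                    -1                   -1                   -1
                     1                   -1                    1
                    -4                   -2                   -5
                     1                    0                    1
                     3                    2                    3
                     0                    2                   -1
                    -7                    2                   -1
                     2                   -2                   -1
                     2                   -1                   -3
                     2                   -1                   -2
                    -6]
 [                  -2                   -1             
[... 14084 characters left out ...]
       -2                    1
                     3                   -1                    2
                     0                    0                    0
                    -4                    0                   -1
                     0                    3                    0
                     0                   -3                    1
                     0                   -1                    2
                    -3                    0                    2
                    -2                   -2                   -1
                    -1                   -1                    0
                     0]]<stdin>:8: RuntimeWarning: invalid value encountered in cast
```

Run:
```python
import station; from h import *
print([n for n in dir(station) if not n.startswith('_')], getattr(station,'hold_point_z',None))
im,W=cloud('top1')
P=W[190:232,140:240].reshape(-1,3)
m=(P[:,2]>.044)&(P[:,2]<.058)&(P[:,1]>.12)&(P[:,1]<.235)&(abs(P[:,0]-.483)<.02)&(abs(P[:,1]-.195)>.012)&(abs(P[:,1]-.125)>.01)
Q=P[m];k=np.polyfit(Q[:,1],Q[:,0],1);print(len(Q),k,np.polyval(k,.16),np.degrees(np.arctan(k[0])))
for lo,hi in((.195,.3),(.0,.1)):
  q=P[(P[:,2]>.034)&(P[:,1]>lo)&(P[:,1]<hi)&(abs(P[:,0]-.484)<.02)];print(q[:,1].min(),q[:,1].max())
w=P[(P[:,2]>.045)&(P[:,1]<.066)];print(len(w),np.polyfit(w[:,0],w[:,1],1),w[:,1].min(),w[:,1].max())
for c in(.195,.125):
  w=P[(P[:,2]>.058)&(abs(P[:,1]-c)<.02)];print(len(w),w.mean(0),np.polyfit(w[:,0],w[:,1],1),w.min(0),w.max(0))
```

```text
['Unreachable', 'camera_info', 'grab_frame', 'hold_point_z', 'job_done', 'sense'] 0.0187
176 [-0.00319931  0.48354743] 0.4830355384536202 -0.18330606454668785
0.19507805109237536 0.2500349933582488
0.05219885646023279 0.09990154037931878
77 [0.03301661 0.03902206] 0.0522437099053129 0.05968306090129038
60 [0.48239971 0.1988736  0.06307855] [0.04235041 0.17844378] [0.45439905 0.19234577 0.05820457] [0.50975663 0.20679352 0.06861708]
54 [0.48499695 0.12897341 0.06317701] [0.03028435 0.11428559] [0.457601   0.1226944  0.05840936] [0.51307029 0.13532762 0.0678941 ]
```

Call:
send_rows --pt "-0.039 -0.0295 0" --pt "-0.039 -0.0295 0" --pt "-0.039 -0.0295 0" --pt "-0.039 -0.0295 0" --pt "-0.039 -0.0295 0" --pt "-0.039 -0.0295 0" --pt "-0.039 -0.0295 0" --pt "-0.039 -0.0295 0" --pt "-0.039 -0.0295 0" --pt "-0.039 -0.0295 0" --pt "0 0 0" --pt "0 0 0" --pt "0 0 0" --pt "0 0 0" --pt "0 0 0" --pt "0 0 0" --pt "0 0 0" --pt "0 0 0" --yaw '[0,0,0,0,0,0,0,0,0,0,0.95,0.95,0.95,0.95,0.95,0.95,0.95,0]' --claw '[0.085,0.085,0.085,0.085,0.085,0.085,0.085,0.085,0.085,0.06,0.06,0.06,0.06,0.06,0.06,0.06,0.06,0.06]' --squeeze 40

```text
clock: 2.35
ee_pos: [0.4835, 0.1643, 0.231]
tool_rot: [-180.0, 0.0, 92.1]
contact_force: [0.2, 0.2, -0.5]
grip_width: 0.0602
grasp_force: 0.0
```

Run:
```python
from h import *
s=sense(); print({k:s[k].round(3) for k in('qpos','ee_pos','tool_rot')})
save('wrist','w1')
im=cv2.imread('pics/w1.png');
```

```text
{'qpos': array([-43.287,  12.532,  22.595, 108.333,  -5.503,  60.221, -16.336]), 'ee_pos': array([0.483, 0.164, 0.231]), 'tool_rot': array([-1.79967e+02,  1.90000e-02,  9.21000e+01])}
```

View pics/w1.png

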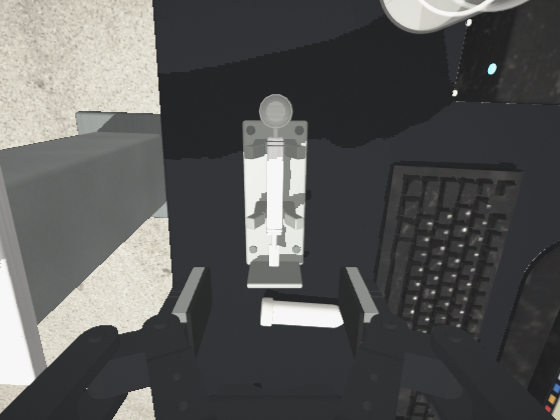

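The wrist view shows the spoon at (276,110), the shank from (275,140) to (275,235) and the wall at (275,275). Next I'll measure the spatula and forks from this depth image.

Run:
```python
from h import *
im,W=cloud('w1')
P=W[80:300,230:325].reshape(-1,3);P=P[~np.isnan(P[:,0])]
k=None
m=(P[:,2]>.047)&(P[:,2]<.057)&(P[:,1]>.115)&(P[:,1]<.21)&(abs(P[:,0]-.484)<.0135)&(abs(P[:,1]-.197)>.01)&(abs(P[:,1]-.127)>.01)
Q=P[m];k=np.polyfit(Q[:,1],Q[:,0],1);print(len(Q),k,np.polyval(k,.162),np.degrees(np.arctan(k[0])),Q.min(0),Q.max(0),np.median(Q[:,2]))
q=P[(P[:,2]>.03)&(P[:,1]>.215)];print('spoon',q.min(0),q.max(0))
q=P[(P[:,2]>.03)&(P[:,1]<.105)&(P[:,1]>.066)&(abs(P[:,0]-.484)<.02)];print('blade',q.min(0),q.max(0),q.mean(0))
w=P[(P[:,2]>.03)&(P[:,1]<.064)];print('wall',w.min(0),w.max(0),np.median(w[:,1]))
w=P[(P[:,2]>.056)&(P[:,1]<.064)];print('walltop',np.polyfit(w[:,0],w[:,1],1),w.min(0),w.max(0))
for c in(.197,.127):
  w=P[(P[:,2]>.06)&(abs(P[:,1]-c)<.02)];print(len(w),w.mean(0),np.polyfit(w[:,0],w[:,1],1),w.min(0),w.max(0))
w=P[(P[:,2]>.004)&(P[:,2]<.012)];print('plate',w.min(0),w.max(0))
for lo in np.arange(.08,.23,.02):
  v=w[(w[:,1]>lo)&(w[:,1]<lo+.02)];print(lo,np.percentile(v[:,0],[0.5,99.5]).round(4))
```

```text
841 [-0.02372813  0.48662792] 0.48278396736288004 -1.3592663907951543 [0.47400665 0.11501059 0.04800942] [0.49150885 0.20950332 0.05309801] 0.0509684716307342
spoon [0.46563052 0.21509387 0.03669718] [0.49656834 0.24887462 0.04974823]
blade [0.47951306 0.07110031 0.04184207] [0.49024608 0.10451706 0.04692993] [0.48471349 0.08644576 0.04480589]
wall [0.45646989 0.05076452 0.03001171] [0.51622376 0.05893824 0.06083856] 0.05660545159256988
walltop [0.03713694 0.03687245] [0.45723619 0.05076452 0.05600592] [0.51578741 0.05806905 0.06083856]
332 [0.48117297 0.19815795 0.06378171] [0.03828209 0.17973764] [0.4532091  0.19119596 0.06000118] [0.509881   0.20455314 0.06757582]
279 [0.48370954 0.12865741 0.06384699] [0.03691928 0.1107992 ] [0.45578025 0.12050997 0.06008086] [0.51182284 0.13502781 0.06745168]
plate [0.44592601 0.00574673 0.0040029 ] [0.5207052  0.22349849 0.01196628]
0.08 [0.4504 0.52  ]
0.1 [0.4502 0.5189]
0.12000000000000001 [0.4488 0.5185]
0.14 [0.4487 0.5175]
0.16000000000000003 [0.4474 0.5171]
0.18000000000000002 [0.4473 0.5165]
0.2 [0.446  0.5153]
0.22000000000000003 [0.4477 0.5155]
```

Call:
send_rows --pt "-0.004 -0.0007 0.03" --pt "0 0 0.04" --pt "0 0 0.04" --pt "0 0 0.04" --pt "0 0 0.03" --pt "0 0 0.0155" --pt "0 0 0.01" --pt "0 0 0" --pt "0 0 0" --pt "0 0 0" --pt "0 0 0" --pt "0 0 0" --pt "0 0 0" --pt "0 0 0" --yaw '[0,0,0,0,0,0,0,0,0,0,0,0,0,0]' --claw '[0.06,0.06,0.06,0.06,0.06,0.06,0.06,0.06,0.0,0.0,0.0,0.0,0.0,0.0]' --squeeze 40

```text
clock: 4.15
ee_pos: [0.4837, 0.1606, 0.0266]
tool_rot: [179.9, -0.0, 92.0]
contact_force: [-1.4, -0.8, 7.0]
grip_width: 0.0152
grasp_force: 39.5
```

Call:
send_rows --pt "0 0 -0.008" --pt "0 0 -0.016" --pt "0 0 -0.025" --pt "0 0 -0.035" --pt "0 0 -0.035" --pt "0 0 -0.025" --pt "0 0 -0.01" --pt "0 0 0" --yaw '[0,0,0,0,0,0,0,0]' --claw '[0,0,0,0,0,0,0,0]'

```text
clock: 5.15
ee_pos: [0.4833, 0.1604, 0.1803]
tool_rot: [179.9, -0.0, 92.0]
contact_force: [-0.5, -0.6, -1.0]
grip_width: 0.0153
grasp_force: 39.3
```

Call:
send_rows --pt "0 0 0" --pt "0 0 0" --pt "0 0 0" --pt "0 0 0" --pt "0 0 0" --yaw '[0.4,0.8,0.9,0.9,0]' --claw '[0,0,0,0,0]'

```text
clock: 5.78
ee_pos: [0.4825, 0.1601, 0.1786]
tool_rot: [-179.9, 0.1, 62.1]
contact_force: [0.4, 0.6, -0.8]
grip_width: 0.0151
grasp_force: 39.2
```

Run:
```python
from h import *
s=sense(); print({k:s[k].round(3) for k in('qpos','ee_pos','tool_rot','contact_force')},s['grip_width'],s['grasp_force'])
```

```text
{'qpos': array([-47.278,  16.413,  28.552, 112.407,  -9.61 ,  53.595, -41.866]), 'ee_pos': array([0.482, 0.16 , 0.179]), 'tool_rot': array([-1.79948e+02,  1.16000e-01,  6.20950e+01]), 'contact_force': array([ 0.366,  0.59 , -0.814])} 0.015088186791919943 39.217883348464966
```

Call:
send_rows --pt "0 0 0" --pt "0 0 0" --pt "0 0 0" --pt "0 0 0" --pt "0 0 0" --pt "0 0 0" --pt "0 0 0" --pt "0 0 0" --pt "0 0 0" --pt "0 0 0" --pt "0 0 0" --pt "0 0 0" --pt "0 0 0" --pt "0 0 0" --pt "0 0 0" --pt "0 0 0" --pt "0 0 0" --pt "0 0 0" --pt "0 0 0" --yaw '[-0.5,-1,-1,-1,-1,-1,-1,-1,-1,-1,-1,-1,-1,-1,-1,-1,-1,-1,0]' --claw '[0,0,0,0,0,0,0,0,0,0,0,0,0,0,0,0,0,0,0]'

```text
clock: 8.15
ee_pos: [0.4829, 0.1601, 0.1792]
tool_rot: [180.0, -0.0, -122.9]
contact_force: [-0.2, -0.4, -0.9]
grip_width: 0.0153
grasp_force: 39.3
```

Run:
```python
from h import *
s=sense(); print({k:s[k].round(3) for k in('qpos','ee_pos','tool_rot','contact_force')},s['grip_width'],s['grasp_force'])
```

```text
{'qpos': array([-21.297,  15.601,  -2.981, 110.747,   0.974,  53.736, 122.38 ]), 'ee_pos': array([0.483, 0.16 , 0.179]), 'tool_rot': array([ 1.79954e+02, -4.20000e-02, -1.22875e+02]), 'contact_force': array([-0.172, -0.443, -0.876])} 0.015277967237829496 39.253989458084106
```

Call:
send_rows --pt "0 0 0" --pt "0 0 0" --pt "0 0 0" --pt "0 0 0" --pt "0 0 0" --pt "0 0 0" --yaw '[-0.5,-0.9,-0.9,-0.8,-0.4,0]' --claw '[0,0,0,0,0,0]'

```text
clock: 8.9
ee_pos: [0.483, 0.1602, 0.1794]
tool_rot: [180.0, -0.0, -88.1]
contact_force: [-0.1, -0.1, -0.8]
grip_width: 0.0154
grasp_force: 39.3
```

Run:
```python
from h import *
s=sense(); print({k:s[k].round(4) for k in('qpos','ee_pos','tool_rot','contact_force')},s['grip_width'],s['grasp_force'])
save('wrist','w2'); save('top','t2')
```

```text
{'qpos': array([-16.3978,  15.8922,  -8.8648, 110.4091,   2.9783,  53.9482,
       155.1974]), 'ee_pos': array([0.483 , 0.1602, 0.1794]), 'tool_rot': array([ 1.799661e+02, -2.600000e-03, -8.811860e+01]), 'contact_force': array([-0.1295, -0.1079, -0.8493])} 0.015405033292328717 39.26059305667877
```

View pics/w2.png

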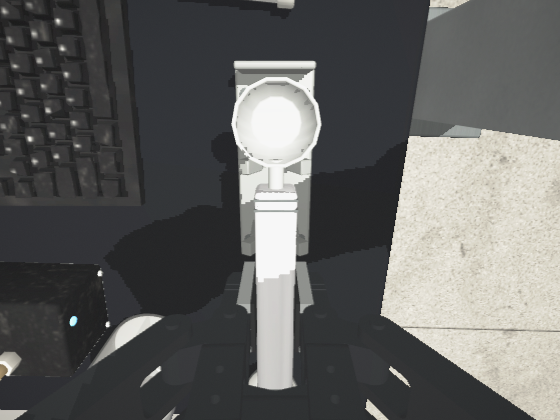

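The spatula is held and turned: the spoon at (276,122) now points to the back wall and the shank runs from (275,195) to (275,385). Next I'll measure the in-hand pose.

Run:
```python
from h import *
im,W=cloud('w2')
P=W[60:395,225:330].reshape(-1,3);P=P[~np.isnan(P[:,0])]
P=P[(P[:,2]>.15)]
P=P[abs(P[:,0]-.483)<.03]
print(P.min(0),P.max(0))
s=P[(P[:,1]>.115)&(P[:,1]<.15)&(abs(P[:,0]-.483)<.012)&(P[:,2]>.185)]
print(len(s),np.polyfit(s[:,1],s[:,0],1),np.polyfit(s[:,1],s[:,2],1),s.mean(0))
q=P[P[:,1]<.1];print('spoon',q.min(0),q.max(0),q.mean(0))
im,W=cloud('t2');P=W[170:240,120:250].reshape(-1,3);P=P[(P[:,2]>.16)&(P[:,2]<.215)&(abs(P[:,0]-.483)<.025)]
print(P.min(0),P.max(0))
q=P[P[:,1]>.225];print('blade',q.mean(0))
im=cv2.imread('pics/t2.png');cv2.imwrite('pics/t2c.png',cv2.resize(im[150:260,110:260],None,fx=4,fy=4))
```

```text
[0.46174151 0.06966597 0.18068149] [0.50439323 0.20226842 0.26161038]
6996 [-0.03677452  0.48804023] [0.94357133 0.09010946] [0.48292927 0.13898092 0.22124787]
spoon [0.46908119 0.06966597 0.19020671] [0.50069489 0.0999989  0.20178019] [0.48485355 0.08481754 0.19527529]
[0.46185276 0.07237228 0.18271612] [0.50256436 0.15641957 0.21404411]
blade [nan nan nan]<stdin>:12: RuntimeWarning: Mean of empty slice.
  ret = um.true_divide(
```

Call:
send_rows --pt "-0.003 0 0.02" --pt "0 0 0.03" --pt "0 0 0.03" --pt "0 0 0.02" --pt "0 0 0.015" --pt "0 0 0.01" --pt "0 0 0.008" --pt "0 0 0.008" --pt "0 0 0.006" --pt "0 0 0.0" --yaw '[0,0,0,0,0,0,0,0,0,0]' --claw '[0,0,0,0,0,0,0,0,0,0]'

```text
clock: 10.25
ee_pos: [0.4829, 0.1632, 0.0325]
tool_rot: [180.0, -0.0, -88.0]
contact_force: [-0.3, 0.3, -1.5]
grip_width: 0.0151
grasp_force: 39.3
```

Call:
send_rows --pt "0 0 0.003" --pt "0 0 0.002" --pt "0 0 0.001" --pt "0 0 0" --yaw '[0,0,0,0]' --claw '[0,0,0,0]'

```text
clock: 10.75
ee_pos: [0.4831, 0.1633, 0.0268]
tool_rot: [180.0, 0.0, -88.0]
contact_force: [-0.1, -0.5, -1.1]
grip_width: 0.0152
grasp_force: 39.3
```

Call:
send_rows --pt "0 0 0.001" --pt "0 0 0.0005" --pt "0 0 0" --yaw '[0,0,0]' --claw '[0,0,0]'

```text
clock: 11.12
ee_pos: [0.4832, 0.1633, 0.0265]
tool_rot: [-180.0, -0.0, -88.0]
contact_force: [-4.7, -2.8, 14.9]
grip_width: 0.0152
grasp_force: 41.5
```

Contact with the notch floor at +15 N, so it is seated. Releasing gently, then retreating.

Call:
send_rows --pt "0 0 -0.001" --pt "0 0 0" --pt "0 0 0" --pt "0 0 0" --pt "0 0 0" --pt "0 0 0" --pt "0 0 -0.01" --pt "0 0 -0.03" --pt "0 0 -0.04" --pt "0 0 -0.04" --pt "0 0 -0.04" --pt "0 0 -0.03" --pt "0 0 0" --yaw '[0,0,0,0,0,0,0,0,0,0,0,0,0]' --claw '[0,0.02,0.03,0.05,0.06,0.06,0.06,0.06,0.06,0.06,0.06,0.06,0.06]'

```text
clock: 12.75
ee_pos: [0.4844, 0.1638, 0.2194]
tool_rot: [-179.7, 0.1, -88.0]
contact_force: [0.3, 0.8, -0.6]
grip_width: 0.0597
grasp_force: 0.0
```

Run:
```python
from h import *
s=sense(); print({k:s[k].round(4) for k in('ee_pos','tool_rot','contact_force')})
save('wrist','w3'); save('scene','s3')
im,W=cloud('w3')
P=W.reshape(-1,3);P=P[(abs(P[:,0]-.483)<.025)&(P[:,1]>.05)&(P[:,1]<.28)]
m=(P[:,2]>.047)&(P[:,2]<.057)&(P[:,1]>.115)&(P[:,1]<.215)&(abs(P[:,0]-.483)<.0135)&(abs(P[:,1]-.198)>.01)&(abs(P[:,1]-.128)>.01)
Q=P[m];print(len(Q),np.polyfit(Q[:,1],Q[:,0],1),np.polyfit(Q[:,1],Q[:,2],1),Q.mean(0))
q=P[(P[:,2]>.03)&(P[:,1]>.21)];print('blade',q.min(0),q.max(0))
q=P[(P[:,2]>.03)&(P[:,1]<.105)&(P[:,1]>.062)];print('spoon',q.min(0),q.max(0))
im=cv2.imread('pics/s3.png');cv2.imwrite('pics/s3c.png',cv2.resize(im[130:330,180:400],None,fx=2.7,fy=2.7))
```

```text
{'ee_pos': array([0.4844, 0.1638, 0.2194]), 'tool_rot': array([-1.797003e+02,  1.042000e-01, -8.798080e+01]), 'contact_force': array([ 0.2656,  0.7751, -0.5617])}
899 [-0.02847062  0.48651841] [-0.00265121  0.04954116] [0.48192841 0.16121898 0.04911373]
blade [0.47399979 0.21009832 0.04015689] [0.48779724 0.25118266 0.04878484]
spoon [0.46879924 0.07272981 0.03568756] [0.49955728 0.10479903 0.04753047]
```

View pics/w3.png

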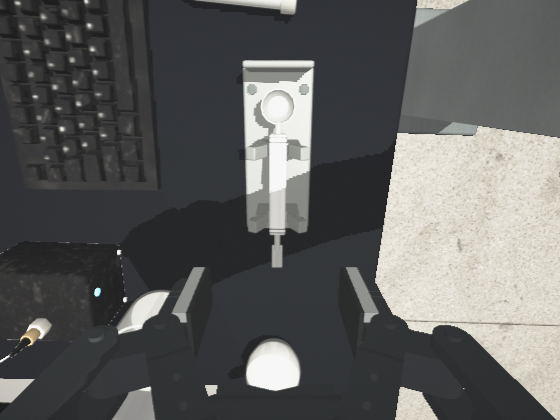

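View pics/s3c.png

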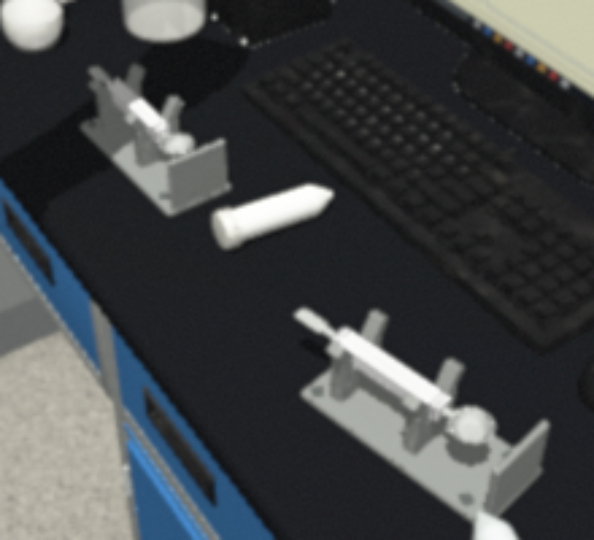

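The spatula lies level in both forks. Its blade sticks out at the front (277,250) and the spoon is at the wall end (277,107). The other holder is unchanged.

```bash
python3 -c "
from station import *
print(job_done())"
```

```text
the job is handed in; nothing more can be done
None
```

The spatula in the left holder is turned end for end and lies level in both forks, same way up, with its clean blade out at the front and centred to within about 2 mm; the other spatula was not touched, and the job was handed in at about 13 s.

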